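Unscrew the cap of the blue flux-remover jar and put it in the tray

TASK

Open the blue jar for refilling: twist its cap anticlockwise until the thread lets go, without forcing it, lift it off and keep hold of it as it comes free, then set it down right way up and flat inside the black tray; do not drop it. Leave the pink jar shut with its cap in place.

Things in the scene. Friction and masses are not known exactly. Their poses are not given: they have to be found in the camera images.
- blue_cap: Screw cap of the BLUE jar, 60 g: black ridged disc 62 mm wide, 20 mm tall, with a yellow grip bar across its top, 50 long x 12 thick, rising from 20 to 51 mm above the cap's underside. Origin: centre of the underside; z up, x along the bar. Grip the bar across its 12 mm, fingertips just above the disc. It frees after about 70 deg anticlockwise from above; a stop comes at about 145 deg.
- blue_jar: Light-blue jar, 88 mm wide, shoulder 65 mm high, clamped to the bench on a 100 mm round steel foot. Origin: centre of the foot's underside, z up; neck on this axis, 50 mm wide, 83 mm high. Seated, the cap's underside is 67 mm up. Coarse loose two-start right-hand thread, little friction: it holds the cap down until turned 70 deg; turn at constant height, then lift (20 mm clears).
- pink_cap: The same black cap with the same yellow bar, on the PINK jar, which is otherwise just like the blue one. To be left in place. Origin and axes as for the blue cap.
- tray_in (a point): Centre of the inner floor of the shallow black tray, fixed to the bench: 130 mm square outside, 122 mm inside, rim 16 mm and floor 4 mm above the bench. z up, x and y along its sides.
Things that resemble listed ones, but are neither listed nor needed, are in the scene too. Several things look just like the part that bears tray_in: the one meant starts farthest to the robot's left.

How it is judged:
On the way:
1. the blue cap is unscrewed and held in the fingers clear above its jar (its underside more than 20 mm above where it was seated) (z of blue_cap in the frame of blue_jar above 0.087 m and contact force between the fingers and blue_cap above 0.3 N), for 0.1 s.
At the end, for the whole second after the job is handed in: The blue jar's cap rests flat on the tray's floor, right way up (within 10 degrees), inside the walls (its centre within 40 mm of the tray's centre along each side), still and released; the pink jar's cap is where it was (within 15 mm) (x of blue_cap in the frame of tray_in between -0.04 and 0.04 m and y of blue_cap in the frame of tray_in between -0.04 and 0.04 m and z of blue_cap in the frame of tray_in below 0.008 m and angle between blue_cap's own z axis and vertical below 0.17 rad and linear speed of blue_cap below 0.02 m/s and distance of pink_cap from where it was at the start of the episode below 0.015 m); the robot touches nothing.
It fails at once if the blue cap is let go in mid-air (off its jar, and more than 20 mm above the tray's floor) (distance between blue_cap and blue_jar above 0.087 m and z of blue_cap in the frame of tray_in above 0.02 m and contact force between the fingers and blue_cap below 0.05 N).
It fails at once if the blue cap is forced against its jar with more than 60 N (contact force between blue_cap and blue_jar above 60 N).
It fails at once if the pink jar's cap is moved by more than 15 mm (distance of pink_cap from where it was at the start of the episode above 0.015 m).
It also fails if it takes over 51 s, if anything falls off the work surface, if the arm or the gripper's body presses on something with over 40 N, if the wrist force passes 120 N, or if a joint passes its speed limit or range.

ROBOT

A 7-joint arm with a two-finger parallel gripper is mounted at the origin on the work surface. World frame = base frame: x ahead of the robot, y to its left, z up, the work surface at z = 0. Lengths are in m, angles in rad, forces in N, time in s.
With the tool pointing down it reaches from about 0.425 to 0.925 m from the base axis. Payload 6.8 kg.
Tool frame: the origin (TCP) lies at the centre of the arm's flange, where the gripper is bolted on; the fingertips stand 173 mm ahead of it and the grasp point (between the pads) lies 155 mm ahead of it (r.hold_point_z is the distance from the TCP to the grasp point, in m); z points along the fingers, x is the direction in which the jaws open and shut, and the axes are right-handed (so a half turn about z gives the same grasp; the last joint's range is limited). The gripper opens to 85 mm and grips with 20 to 120 N. Pads are 22 mm wide; open, the fingers measure 114 mm over their backs; the gripper's body (76 mm by 85 mm) begins 54 mm behind the grasp point. The pads swing forward as they close: fully open they stand 13 mm farther back than shut.
Start: joints at [-0.108, 0.477, 0.022, 1.555, -0.011, 1.109, -0.083], TCP at [0.675, 0, 0.405] pointing down, gripper open.
Joint ranges: [-2.96, 2.96], [-0.34, 2.1], [-1.41, 1.46], [0.24, 2.44], [-1.37, 4.51], [0.17, 1.92], [-2.96, 2.96]. Speed limits (rad/s): [2.39, 2.39, 3.14, 3.14, 3.14, 3.14, 3.14].

INTERFACE

Orientations are given as a rotation vector (axis times angle).
In Python, from bench import r gives the robot as it stands.
- The arm moves only by the tool apply_moves, never from a script. Its arguments are lists of equal length, an entry for each row: "dp": the shift along the tool's x, y, z scaled (see below), a list of three; "twist": the turn, a rotation vector about the tool's x, y, z scaled (see below), a list of three; "jaw": the closure in counts, from 0 (fully open) to 255 (shut). In form: {"dp": [[x, y, z], ...], "twist": [[rx, ry, rz], ...], "jaw": [jaw, ...]}. A call has 1 to 20 rows; each row shifts and turns the pose as measured when the row begins, along the tool's axes as they then stand; what a row does not reach is not made up. The controller multiplies each number of a shift by 12 cm and each number of a turn by 120 degrees. A row lasts 1/10 s, in which the tool goes at most 50 mm and 8.59 degrees, less where a joint would pass 70% of its speed; a pose out of reach is approached as far as the arm can. A call with a number of a shift or a turn outside -1 to 1 is refused whole. A call with a gripper value outside its range is refused whole. The fingers move at their own pace and stop on an object; "grip_force" is the grip in N (left out, the last holds). Time passes only in rows, so rows that do not move let the fingers close. It gives the time, the measured TCP pose, the force and the opening at its end, in the units of the state.
- r.get_obs(): the state, without advancing time (a new reading comes with each control period).
- r.grab_frame(name): name is "scene" or "side" or "wrist"; returns a dict with "color" (384x512x3 uint8, red, green, blue), "z_map" (384x512 float32, m along the optical axis (not along the pixel's ray), 0 where there is no reading), "intrinsics" (3x3 intrinsics, pixels), "R" (3x3) and "t" (3): a world point X has camera coordinates R X + t; the wrist camera has in their place "hand_eye" (4x4, takes a point from camera to tool coordinates, whose origin is the TCP and whose axes are the tool frame's). Camera axes: x right, y down, z forward; pixel columns grow to the right and rows downward; lengths in m; the calibration is good to about 2 mm. A picture is of the moment at which its call begins: read the wrist's pose just before it.
- r.hand_in(): hands the job in, once; it reports no verdict.
The state is a dict: "clock": time; "joints": joint angles; "qvel": joint speeds; "tau": joint torques, N m; "tcp_pos": TCP position; "orientation": TCP orientation; "contact_force": force on the tool from outside, world axes, zero at the start; "moment": the same for the moment, N m; "grip_width": finger opening in m.
Only numpy, scipy, OpenCV 4.12 (cv2) and the standard library are available. Lean on these libraries where they do the work, as an engineer would, in place of code of your own. Each camera call takes 0.05 s, during which the arm holds its last target.

## Working session

There is one attempt and no reset: what is moved stays moved. The work goes in short steps, Python scripts to look and compute and a tool call to move; the robot and the scene stay as the last step left them, time stands still between calls to the robot, and variables do not carry over. Pictures are saved under pics/ and viewed, and the job is handed in when it is done.

Besides the shell and the picture viewer there is one more tool, called after "Call:" as name(argument=value, ...) on one line, values as JSON. apply_moves: Moves the arm, as the interface text tells. Shifts and turns lie within -1 to 1; 1 stands for 12 cm of shift or 120 degrees of turn. Its arguments: {"type":"object","properties":{"dp":{"type":"array"},"twist":{"type":"array"},"jaw":{"type":"array"},"grip_force":{"type":"number"}},"required":["dp","twist","jaw"]}

```bash
mkdir -p pics; cat > h.py <<'E'
import numpy as np,cv2
from bench import r
from scipy.spatial.transform import Rotation as Ro
def world(f,pose=None):
    K=f['intrinsics'];z=f['z_map'];v,u=np.mgrid[:z.shape[0],:z.shape[1]]
    P=np.stack([(u-K[0,2])/K[0,0]*z,(v-K[1,2])/K[1,1]*z,z],-1)
    if 'R' in f and f.get('R') is not None: W=(P-f['t'])@f['R']
    else:
        T=f['hand_eye'];P=P@T[:3,:3].T+T[:3,3]
        W=P@Ro.from_rotvec(pose['orientation']).as_matrix().T+pose['tcp_pos']
    W[z==0]=np.nan
    return W
def shot(n,fn):
    o=r.get_obs();f=r.grab_frame(n);cv2.imwrite('pics/'+fn,f['color'][:,:,::-1]);W=world(f,o)
    np.savez('pics/'+fn[:-4]+'.npz',W=W,c=f['color']);return f,W,o
E
python3 - <<'E'
from h import *
for n in ['scene','side','wrist']:
    f,W,o=shot(n,n+'1.png'); print(n,f['intrinsics'][0,0],f.get('R'),f.get('t'),f.get('hand_eye'))
print(r.get_obs())
a=[cv2.imread(f'pics/{n}1.png') for n in ['scene','side','wrist']]
E
```

```text
scene 449.2212920238652 [[-0.83134029  0.55538128 -0.02061431]
 [ 0.35967241  0.50936958 -0.78177899]
 [-0.42368512 -0.65733877 -0.62321478]] [ 0.37542907 -0.10136066  1.05494458] None
side 486.56001964362173 [[ 0.87283732 -0.48771555 -0.01698676]
 [-0.31574207 -0.53784042 -0.78168704]
 [ 0.37210476  0.68764906 -0.62343951]] [-0.39164208  0.22046958  0.73290427] None
wrist 329.4106869092796 None None [[ 9.99999922e-01 -2.37292466e-04  3.14299276e-04 -3.40417681e-04]
 [ 1.30432922e-04  9.52604910e-01  3.04210236e-01 -7.79596972e-02]
 [-3.71589831e-04 -3.04210172e-01  9.52604867e-01  3.11579412e-02]
 [ 0.00000000e+00  0.00000000e+00  0.00000000e+00  1.00000000e+00]]
{'clock': 0.15, 'joints': array([-0.10812044,  0.47761336,  0.02238652,  1.55618855, -0.01147295,
        1.109284  , -0.08309057]), 'qvel': array([-1.16778740e-03, -5.78912040e-04,  1.79023998e-03, -4.42761654e-03,
       -9.18531249e-05,  1.81531588e-03, -6.10902362e-04]), 'tau': array([ 1.55385478e-03, -5.96924365e+01,  1.60940632e+00, -2.81490952e+01,
        1.26662746e-02,  6.56643446e-03,  5.58682734e-05]), 'tcp_pos': array([6.74801101e-01, 7.32576892e-07, 4.03962683e-01]), 'orientation': array([ 3.14145483e+00,  3.87537212e-05, -2.13282787e-03]), 'contact_force': array([-0.11504994,  0.32954129,  0.05762072]), 'moment': array([-0.0080423 ,  0.03904828,  0.0506149 ]), 'grip_width': 0.08524245434843565}
```

View pics/scene1.png

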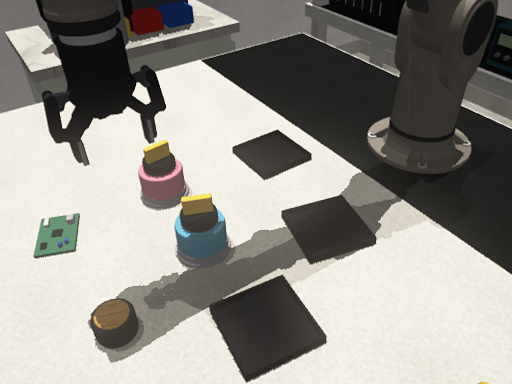

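View pics/side1.png

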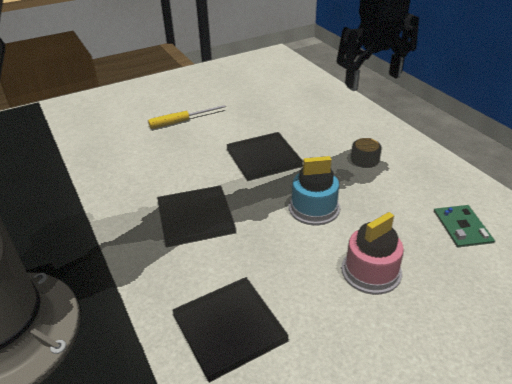

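View pics/wrist1.png

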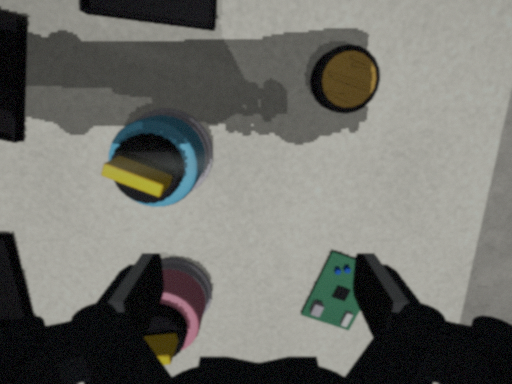

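The scene view has the blue jar at about (200,230) and the pink one at (162,178). The three trays are at (272,153), (328,228) and (267,325); the last should be the leftmost. Next I'll measure these.

```bash
python3 - <<'E'
from h import *
for n in ['scene','side','wrist']:
    d=np.load(f'pics/{n}1.npz');W=d['W'];c=d['c'];hsv=cv2.cvtColor(c,cv2.COLOR_RGB2HSV)
    H,S,V=[hsv[...,i].astype(int) for i in range(3)]
    X,Y,Z=W[...,0],W[...,1],W[...,2]
    reg=(X>.3)&(X<1.1)&(abs(Y)<.6)
    m=((H>18)&(H<35)&(S>130)&(Z>.08)&(Z<.14)&reg).astype(np.uint8)
    k,l,st,ce=cv2.connectedComponentsWithStats(m)
    for i in range(1,k):
        if st[i,4]<40: continue
        P=W[l==i];T=P[P[:,2]>np.nanpercentile(P[:,2],90)-.004]
        rc=cv2.minAreaRect((T[:,:2]*1000).astype(np.float32))
        print(n,'bar',ce[i].round(),len(T),T.mean(0).round(4),rc, 'zmax',P[:,2].max().round(4))
    for nm,h0,h1 in [('blue',90,112),('pink',160,180)]:
        m=(H>=h0)&(H<=h1)&(S>70)&(Z>.05)&(Z<.08)&reg
        P=W[m]
        if len(P)>50:
            T=P[P[:,2]>np.percentile(P[:,2],95)-.006]
            print(n,nm,np.percentile(P[:,2],[50,95]).round(4),cv2.minEnclosingCircle((T[:,:2]*1000).astype(np.float32)),P[:,:2].min(0),P[:,:2].max(0))
    m=((V<60)&(Z>-.005)&(Z<.025)&reg).astype(np.uint8)
    m=cv2.morphologyEx(m,cv2.MORPH_OPEN,np.ones((3,3),np.uint8))
    k,l,st,ce=cv2.connectedComponentsWithStats(m)
    for i in range(1,k):
        if st[i,4]<1000: continue
        P=W[l==i]; rc=cv2.minAreaRect((P[:,:2]*1000).astype(np.float32))
        print(n,'tray',ce[i].round(),rc,np.percentile(P[:,2],[5,50,95]).round(4))
E
```

```text
scene bar [158. 147.] 98 [ 0.5661 -0.1761  0.1176] ((566.5328979492188, -177.73072814941406), (47.418582916259766, 12.764063835144043), 6.1788434982299805) zmax 0.12
scene bar [195. 198.] 136 [0.5755 0.0068 0.1177] ((575.0697631835938, 6.389874458312988), (13.244976997375488, 48.08313751220703), 67.36605834960938) zmax 0.1198
scene blue [0.0637 0.066 ] ((575.2400512695312, 7.928851127624512), 42.83946228027344) [ 0.53295032 -0.026553  ] [0.618507  0.0504284]
scene pink [0.0631 0.0661] ((566.7909545898438, -174.12850952148438), 42.30448913574219) [ 0.52487168 -0.20361441] [ 0.60933949 -0.13369622]
scene tray [330. 232.] ((364.4438171386719, 98.41732025146484), (130.4459991455078, 131.0657196044922), 76.71131896972656) [0.002  0.0039 0.015 ]
scene tray [261. 326.] ((574.9765014648438, 205.3172149658203), (131.04571533203125, 129.789306640625), 83.30433654785156) [0.0022 0.0041 0.0154]
side bar [317. 165.] 137 [0.5706 0.0044 0.1176] ((572.352294921875, 5.134468078613281), (13.645697593688965, 48.90851974487305), 71.93657684326172) zmax 0.12
side bar [379. 227.] 184 [ 0.5613 -0.1795  0.1
[... 1174 characters left out ...]
e [0.0641 0.068 ] ((581.7784423828125, -60.930442810058594), 111.60383605957031) [ 0.53155353 -0.17196755] [0.61592875 0.05081398]
wrist pink [0.0638 0.0684] ((591.171875, -91.81305694580078), 118.97500610351562) [ 0.56645135 -0.21066428] [0.60714802 0.02703817]
wrist tray [157.  11.] ((566.9299926757812, 153.7122344970703), (26.759727478027344, 128.23268127441406), 83.62677001953125) [0.0024 0.0041 0.016 ]
wrist tray [13. 74.] ((412.75830078125, 87.25425720214844), (129.05081176757812, 27.15001106262207), 76.40823364257812) [0.001  0.0044 0.0157]
wrist tray [ 12. 283.] ((360.5503845214844, -159.114013671875), (132.4463653564453, 42.007720947265625), 78.83430480957031) [0.0017 0.0042 0.0155]
```

Call:
apply_moves(dp=[[-0.28, -0.02, 0], [-0.28, -0.02, 0], [-0.28, -0.015, 0], [0, 0, 0], [0, 0, 0], [0, 0, 0], [0, 0, 0], [0, 0, 0], [0, 0, 0], [0, 0, 0], [0, 0, 0], [0, 0, 0], [0, 0, 0], [0, 0, 0], [0, 0, 0], [0, 0, 0], [0, 0, 0], [0, 0, 0]], twist=[[0, 0, 0], [0, 0, 0], [0, 0, 0], [0, 0, 0.0715], [0, 0, 0.0715], [0, 0, 0.0715], [0, 0, 0.0715], [0, 0, 0.0715], [0, 0, 0.0715], [0, 0, 0.0715], [0, 0, 0.0715], [0, 0, 0.0715], [0, 0, 0.0715], [0, 0, 0.0715], [0, 0, 0.0715], [0, 0, 0.0715], [0, 0, 0], [0, 0, 0]], jaw=[0, 0, 0, 0, 0, 0, 0, 0, 0, 0, 0, 0, 0, 0, 0, 0, 0, 0], grip_force=50)

```text
clock: 1.95
tcp_pos: [0.5665, 0.0069, 0.3982]
orientation: [1.752, -2.594, -0.01]
contact_force: [-0.2, 1.0, 0.8]
grip_width: 0.0855
```

```bash
cat >> h.py <<'E'
def state(tgt=None,hd=None):
    o=r.get_obs();R=Ro.from_rotvec(o['orientation']).as_matrix()
    h=np.degrees(np.arctan2(R[1,0],R[0,0]))
    print('t',o['clock'],'tcp',o['tcp_pos'].round(4),'head',h.round(2),'toolz',R[:,2].round(4),'q',o['joints'].round(2),'F',o['contact_force'].round(1),'M',o['moment'].round(2),'w',round(o['grip_width'],4))
    if tgt is not None: print('dp',(R.T@(np.array(tgt)-o['tcp_pos'])/.12).round(4))
    if hd is not None:
        Rt=np.array([[np.cos(hd),np.sin(hd),0],[np.sin(hd),-np.cos(hd),0],[0,0,-1]])
        print('twist',(Ro.from_matrix(R.T@Rt).as_rotvec(degrees=True)/120).round(4))
E
python3 - <<'E'
from h import *
f,W,o=shot('wrist','wrist2.png')
c=f['color'];hsv=cv2.cvtColor(c,cv2.COLOR_RGB2HSV);H,S=hsv[...,0],hsv[...,1];Z=W[...,2]
m=((H>18)&(H<35)&(S>130)&(Z>.11)&(Z<.14)).astype(np.uint8)
k,l,st,ce=cv2.connectedComponentsWithStats(m)
for i in range(1,k):
    if st[i,4]>40:
        T=W[l==i];rc=cv2.minAreaRect((T[:,:2]*1000).astype(np.float32));print(ce[i],len(T),T.mean(0),rc,np.percentile(T[:,2],[5,50,95]))
state([.5735,.0065,.3],np.radians(-111))
E
```

```text
[485.9239358   97.43684578] 1433 [ 0.56571658 -0.1745966   0.11647679] ((564.4900512695312, -175.83660888671875), (48.860755920410156, 13.682451248168945), 4.2376604080200195) [0.11144975 0.11719726 0.11860531]
[252.90614137 177.15874855] 863 [0.57394257 0.0062838  0.11733157] ((573.3191528320312, 6.891580581665039), (11.859230041503906, 48.980133056640625), 68.13531494140625) [0.11588678 0.11744023 0.11860551]
t 2.0 tcp [0.5664 0.0068 0.3982] head -111.97 toolz [-0.0129 -0.001  -0.9999] q [-0.41  0.32  0.36  1.84 -0.13  1.02 -1.95] F [ 0.   0.1 -0.9] M [-0.05  0.02 -0.04] w 0.0854
dp [-0.0241 -0.0651  0.8174]
twist [ 0.0056 -0.0027 -0.0081]
```

View pics/wrist2.png

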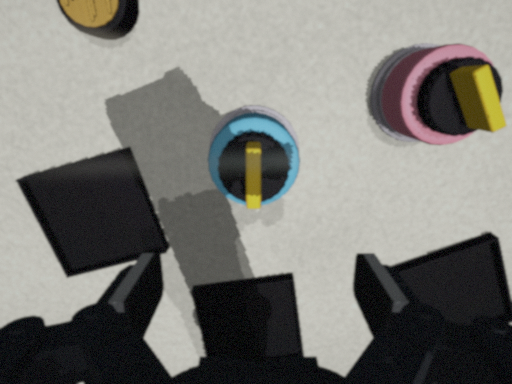

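The wrist view shows the blue cap's bar at (253,177), running along the image column, so it lies square to the jaws. The bar's top is at z of about 0.118, as expected.

Call:
apply_moves(dp=[[-0.024, -0.065, 0], [0, 0, 0.25], [0, 0, 0.25], [0, 0, 0.25], [0, 0, 0], [0, 0, 0]], twist=[[0.0056, -0.0027, 0], [0, 0, 0], [0, 0, 0], [0, 0, 0], [0, 0, 0], [0, 0, 0]], jaw=[0, 0, 0, 0, 0, 0])

```text
clock: 2.6
tcp_pos: [0.5792, 0.0063, 0.3076]
orientation: [-1.766, 2.587, -0.007]
contact_force: [-0.0, -0.4, -0.5]
grip_width: 0.0855
```

```bash
python3 -c "
from h import *
state([.5735,.0067,.265],np.radians(-111.9))"
```

```text
t 2.6 tcp [0.5792 0.0063 0.3076] head -111.35 toolz [ 0.0098  0.0014 -1.    ] q [-0.37  0.44  0.33  1.9  -0.19  0.82 -1.89] F [-0.  -0.4 -0.5] M [0.   0.02 0.  ] w 0.0855
dp [0.016  0.0487 0.3549]
twist [-0.0041  0.0023  0.0046]
```

Call:
apply_moves(dp=[[0.016, 0.045, 0.1], [0, 0, 0.08], [0, 0, 0.08], [0, 0, 0.04], [0, 0, 0], [0, 0, 0]], twist=[[-0.004, 0.0023, 0.003], [0, 0, 0], [0, 0, 0], [0, 0, 0], [0, 0, 0], [0, 0, 0]], jaw=[0, 0, 0, 0, 0, 0])

```text
clock: 3.2
tcp_pos: [0.575, 0.0065, 0.2726]
orientation: [-1.761, 2.595, -0.004]
contact_force: [0.3, 0.8, 0.4]
grip_width: 0.0852
```

```bash
python3 -c "
from h import *
state([.5735,.0067,.265],np.radians(-111.9))
shot('scene','scene3.png');shot('side','side3.png')
a=cv2.imread('pics/scene3.png')[130:280,100:300];b=cv2.imread('pics/side3.png')[80:230,220:420]
cv2.imwrite('pics/c3.png',cv2.resize(np.hstack([a,b]),None,fx=2,fy=2))"
```

```text
t 3.2 tcp [0.575  0.0065 0.2726] head -111.67 toolz [ 0.006   0.0011 -1.    ] q [-0.36  0.49  0.31  1.93 -0.21  0.75 -1.88] F [0.3 0.8 0.4] M [-0.02  0.04  0.  ] w 0.0852
dp [0.0034 0.0129 0.0629]
twist [-0.0024  0.0016  0.0019]
```

View pics/c3.png

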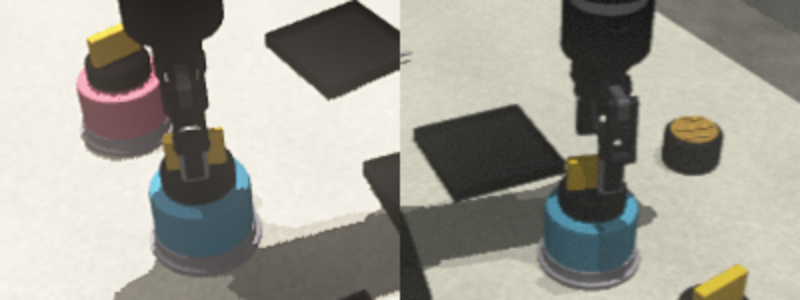

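The jaws straddle the bar in both views: at about (195,150) in the left crop and (600,170) in the right one. I'll do the last of the descent and close gently.

Call:
apply_moves(dp=[[0.003, 0.012, 0.04], [0, 0, 0.02], [0, 0, 0], [0, 0, 0], [0, 0, 0], [0, 0, 0], [0, 0, 0], [0, 0, 0], [0, 0, 0], [0, 0, 0]], twist=[[-0.0024, 0.0016, 0.0019], [0, 0, 0], [0, 0, 0], [0, 0, 0], [0, 0, 0], [0, 0, 0], [0, 0, 0], [0, 0, 0], [0, 0, 0], [0, 0, 0]], jaw=[0, 0, 0, 80, 120, 150, 170, 180, 180, 180], grip_force=30)

```text
clock: 4.3
tcp_pos: [0.5739, 0.0067, 0.2659]
orientation: [-1.758, 2.602, -0.001]
contact_force: [0.7, 0.0, -0.0]
grip_width: 0.0249
```

```bash
python3 -c "
from h import *
state([.5735,.0067,.266],np.radians(-111.9))
"
```

```text
t 4.3 tcp [0.5739 0.0067 0.2659] head -111.91 toolz [ 1.7e-03  1.0e-04 -1.0e+00] q [-0.36  0.5   0.31  1.93 -0.22  0.74 -1.88] F [ 0.7  0.  -0. ] M [-0.06  0.01 -0.04] w 0.0249
dp [ 0.0016  0.0033 -0.0012]
twist [-0.0007  0.0004 -0.0001]
```

Call:
apply_moves(dp=[[0, 0, 0], [0, 0, 0], [0, 0, 0], [0, 0, 0], [0, 0, 0], [0, 0, 0]], twist=[[0, 0, 0], [0, 0, 0], [0, 0, 0], [0, 0, 0], [0, 0, 0], [0, 0, 0]], jaw=[200, 215, 240, 255, 255, 255], grip_force=30)

```text
clock: 4.9
tcp_pos: [0.574, 0.0068, 0.266]
orientation: [-1.758, 2.602, -0.001]
contact_force: [0.0, -0.2, 1.7]
grip_width: 0.0114
```

```bash
python3 -c "
from h import *
state([.5735,.0067,.266],np.radians(-111.9))
"
```

```text
t 4.9 tcp [0.574  0.0068 0.266 ] head -111.91 toolz [ 1.9e-03  2.0e-04 -1.0e+00] q [-0.36  0.5   0.31  1.93 -0.22  0.74 -1.88] F [ 0.  -0.2  1.7] M [ 0.    0.02 -0.03] w 0.0114
dp [ 0.0022  0.0037 -0.0001]
twist [-0.0008  0.0004 -0.0001]
```

Call:
apply_moves(dp=[[0, 0, 0], [0, 0, 0], [0, 0, 0], [0, 0, 0]], twist=[[0, 0, -0.03], [0, 0, -0.03], [0, 0, -0.03], [0, 0, 0]], jaw=[255, 255, 255, 255])

```text
clock: 5.3
tcp_pos: [0.5739, 0.0069, 0.266]
orientation: [-2.003, 2.418, -0.002]
contact_force: [0.1, 0.1, 0.3]
grip_width: 0.0113
```

```bash
python3 -c "
from h import *
state([.574,.0068,.266],np.radians(-101.1))
"
```

```text
t 5.3 tcp [0.5739 0.0069 0.266 ] head -100.72 toolz [ 1.6e-03  1.0e-04 -1.0e+00] q [-0.32  0.49  0.26  1.93 -0.18  0.74 -1.72] F [0.1 0.1 0.3] M [-0.05  0.01  0.  ] w 0.0113
dp [ 0.0005 -0.0008 -0.0003]
twist [-0.0007  0.0002  0.0032]
```

Position held and the forces are near zero. I'll continue to about 85° in total (heading about -27°).

Call:
apply_moves(dp=[[0, 0, 0], [0, 0, 0], [0, 0, 0], [0, 0, 0], [0, 0, 0], [0, 0, 0], [0, 0, 0], [0, 0, 0], [0, 0, 0], [0, 0, 0]], twist=[[0, 0, -0.033], [0, 0, -0.033], [0, 0, -0.033], [0, 0, -0.033], [0, 0, -0.033], [0, 0, -0.033], [0, 0, -0.033], [0, 0, -0.033], [0, 0, -0.033], [0, 0, 0]], jaw=[255, 255, 255, 255, 255, 255, 255, 255, 255, 255])

```text
clock: 6.3
tcp_pos: [0.5741, 0.0071, 0.266]
orientation: [-2.652, 1.681, -0.001]
contact_force: [0.1, 0.4, 0.1]
grip_width: 0.0111
```

```bash
python3 -c "
from h import *
state([.574,.0068,.266],np.radians(-25))
"
```

```text
t 6.3 tcp [0.5741 0.0071 0.266 ] head -64.74 toolz [ 1.6e-03  7.0e-04 -1.0e+00] q [-0.2   0.48  0.1   1.92 -0.07  0.74 -1.19] F [0.1 0.4 0.1] M [-0.04  0.   -0.02] w 0.0111
dp [ 0.0022  0.0018 -0.0001]
twist [-8.000e-04 -3.000e-04 -3.312e-01]
```

Call:
apply_moves(dp=[[0, 0, 0], [0, 0, 0], [0, 0, 0], [0, 0, 0], [0, 0, 0], [0, 0, 0], [0, 0, 0], [0, 0, 0], [0, 0, 0], [0, 0, 0], [0, 0, 0]], twist=[[0, 0, -0.034], [0, 0, -0.034], [0, 0, -0.034], [0, 0, -0.034], [0, 0, -0.034], [0, 0, -0.034], [0, 0, -0.034], [0, 0, -0.034], [0, 0, -0.034], [0, 0, -0.034], [0, 0, 0]], jaw=[255, 255, 255, 255, 255, 255, 255, 255, 255, 255, 255])

```text
clock: 7.4
tcp_pos: [0.5742, 0.0074, 0.266]
orientation: [-3.069, 0.664, -0.001]
contact_force: [-0.3, 0.6, 1.1]
grip_width: 0.0111
```

```bash
python3 -c "
from h import *
state([.574,.0068,.266],np.radians(-25))
f,W,o=shot('scene','scene4.png');shot('side','side4.png')
a=cv2.imread('pics/scene4.png')[130:280,100:300];b=cv2.imread('pics/side4.png')[80:230,220:420]
cv2.imwrite('pics/c4.png',cv2.resize(np.hstack([a,b]),None,fx=2,fy=2))"
```

```text
t 7.4 tcp [0.5742 0.0074 0.266 ] head -24.4 toolz [ 0.001   0.0013 -1.    ] q [-0.06  0.48 -0.08  1.91  0.05  0.75 -0.59] F [-0.3  0.6  1.1] M [ 0.02 -0.01  0.03] w 0.0111
dp [ 0.0004  0.0056 -0.0003]
twist [-0.0007 -0.0002  0.005 ]
```

View pics/c4.png

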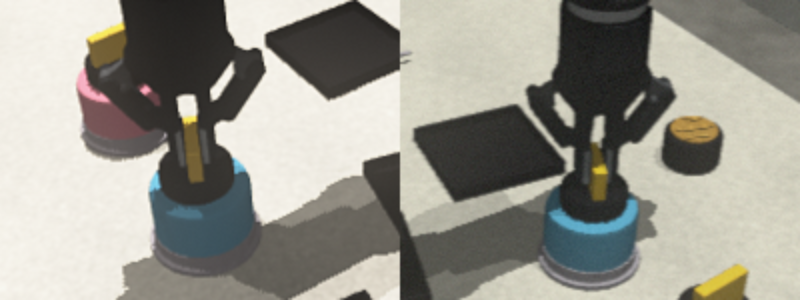

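The bar has turned with the fingers by about 87°, and is now end-on at (193,150) in the scene crop. I'll start lifting gently and watch the force.

Call:
apply_moves(dp=[[0, 0, -0.02], [0, 0, -0.02], [0, 0, -0.02], [0, 0, 0]], twist=[[0, 0, 0], [0, 0, 0], [0, 0, 0], [0, 0, 0]], jaw=[255, 255, 255, 255])

```text
clock: 7.9
tcp_pos: [0.574, 0.0074, 0.2734]
orientation: [-3.068, 0.675, 0.0]
contact_force: [-0.2, 0.5, 0.0]
grip_width: 0.0114
```

Call:
apply_moves(dp=[[0, 0, -0.05], [0, 0, -0.1], [0, 0, -0.1], [0, 0, -0.1], [0, 0, -0.1], [0, 0, -0.05], [0, 0, 0], [0, 0, 0], [0, 0, 0]], twist=[[0, 0, 0], [0, 0, 0], [0, 0, 0], [0, 0, 0], [0, 0, 0], [0, 0, 0], [0, 0, 0], [0, 0, 0], [0, 0, 0]], jaw=[255, 255, 255, 255, 255, 255, 255, 255, 255])

```text
clock: 8.8
tcp_pos: [0.5741, 0.0074, 0.3405]
orientation: [-3.066, 0.676, -0.004]
contact_force: [0.8, -0.4, 0.3]
grip_width: 0.0112
```

```bash
python3 -c "
from h import *
state([.573,.2045,.335],np.radians(-24.4))
f,W,o=shot('scene','scene5.png');shot('side','side5.png')
a=cv2.imread('pics/scene5.png')[100:280,100:300];b=cv2.imread('pics/side5.png')[50:230,220:420]
cv2.imwrite('pics/c5.png',cv2.resize(np.hstack([a,b]),None,fx=2,fy=2))"
```

```text
t 8.8 tcp [0.5741 0.0074 0.3405] head -24.85 toolz [ 0.0029  0.001  -1.    ] q [-0.06  0.38 -0.08  1.86  0.04  0.9  -0.59] F [ 0.8 -0.4  0.3] M [-0.03  0.01  0.04] w 0.0112
dp [-0.6987 -1.4864  0.0478]
twist [-0.001  -0.001  -0.0037]
```

View pics/c5.png

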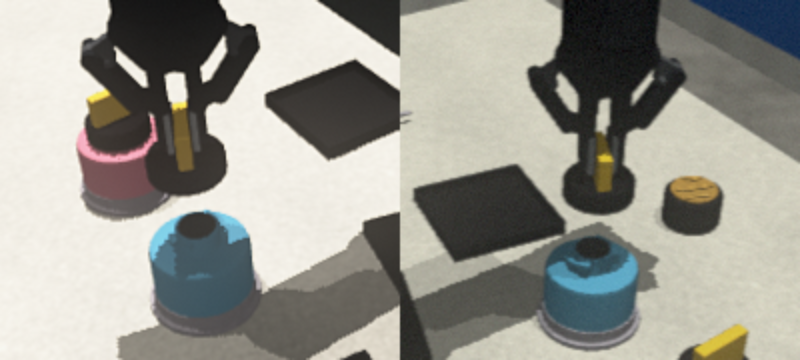

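The cap is off and held level above the open neck. I'll carry it to the leftmost tray.

Call:
apply_moves(dp=[[-0.025, -0.05, 0], [-0.05, -0.106, 0], [-0.05, -0.106, 0], [-0.05, -0.106, 0], [-0.05, -0.106, 0], [-0.05, -0.106, 0], [-0.05, -0.106, 0], [-0.05, -0.106, 0], [-0.05, -0.106, 0], [-0.05, -0.106, 0], [-0.05, -0.106, 0], [-0.05, -0.106, 0], [-0.025, -0.05, 0], [0, 0, 0], [0, 0, 0], [0, 0, 0]], twist=[[0, 0, 0], [0, 0, 0], [0, 0, 0], [0, 0, 0], [0, 0, 0], [0, 0, 0], [0, 0, 0], [0, 0, 0], [0, 0, 0], [0, 0, 0], [0, 0, 0], [0, 0, 0], [0, 0, 0], [0, 0, 0], [0, 0, 0], [0, 0, 0]], jaw=[255, 255, 255, 255, 255, 255, 255, 255, 255, 255, 255, 255, 255, 255, 255, 255])

```text
clock: 10.5
tcp_pos: [0.5713, 0.1933, 0.3389]
orientation: [-3.068, 0.67, 0.001]
contact_force: [0.0, 0.3, 0.4]
grip_width: 0.0115
```

```bash
python3 -c "
from h import *
state([.573,.2045,.203],np.radians(-24.4))"
```

```text
t 10.5 tcp [0.5713 0.1933 0.3389] head -24.64 toolz [-4.0e-04  1.7e-03 -1.0e+00] q [-0.33  0.43 -0.13  1.79  0.07  0.92 -0.92] F [0.  0.3 0.4] M [-0.02 -0.06 -0.04] w 0.0115
dp [-0.0252 -0.0893  1.1328]
twist [-0.0007  0.0005 -0.002 ]
```

Call:
apply_moves(dp=[[-0.025, -0.085, 0.05], [0, 0, 0.1], [0, 0, 0.1], [0, 0, 0.1], [0, 0, 0.1], [0, 0, 0.1], [0, 0, 0.1], [0, 0, 0.1], [0, 0, 0.1], [0, 0, 0.04], [0, 0, 0], [0, 0, 0], [0, 0, 0]], twist=[[0, 0, 0], [0, 0, 0], [0, 0, 0], [0, 0, 0], [0, 0, 0], [0, 0, 0], [0, 0, 0], [0, 0, 0], [0, 0, 0], [0, 0, 0], [0, 0, 0], [0, 0, 0], [0, 0, 0]], jaw=[255, 255, 255, 255, 255, 255, 255, 255, 255, 255, 255, 255, 255])

```text
clock: 11.8
tcp_pos: [0.5729, 0.2021, 0.2207]
orientation: [3.067, -0.675, -0.004]
contact_force: [0.0, 0.4, -0.9]
grip_width: 0.0118
```

```bash
python3 -c "
from h import *
state([.573,.2045,.203],np.radians(-24.4))
f,W,o=shot('scene','scene6.png');shot('side','side6.png')
a=cv2.imread('pics/scene6.png')[200:384,170:370];b=cv2.imread('pics/side6.png')[40:224,170:370]
cv2.imwrite('pics/c6.png',cv2.resize(np.hstack([a,b]),None,fx=2,fy=2))"
```

```text
t 11.8 tcp [0.5729 0.2021 0.2207] head -24.84 toolz [-3.e-03 -5.e-04 -1.e+00] q [-0.35  0.59 -0.12  1.85  0.1   0.71 -0.96] F [ 0.   0.4 -0.9] M [-0.06 -0.03 -0.01] w 0.0118
dp [-0.0074 -0.0186  0.1478]
twist [ 0.0008  0.0012 -0.0037]
```

View pics/c6.png

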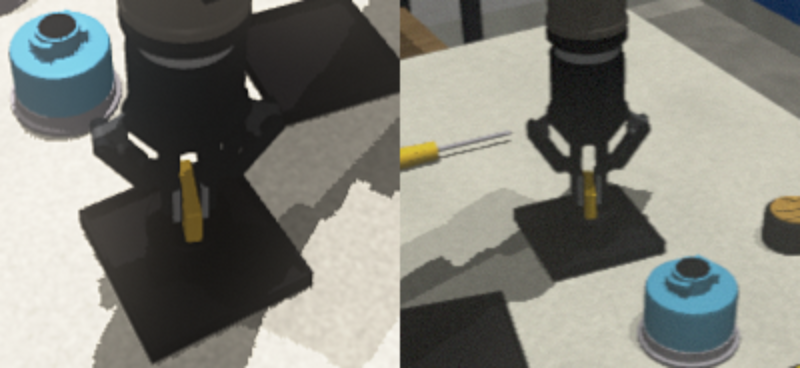

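The bar is over the middle of the leftmost tray, at (190,205) in the scene crop, and the cap's underside is about 18 mm above the floor. I'll lower it slowly, watching the force.

Call:
apply_moves(dp=[[0, -0.015, 0.02], [0, 0, 0.02], [0, 0, 0.02], [0, 0, 0.02], [0, 0, 0.02], [0, 0, 0.01], [0, 0, 0]], twist=[[0, 0, 0], [0, 0, 0], [0, 0, 0], [0, 0, 0], [0, 0, 0], [0, 0, 0], [0, 0, 0]], jaw=[255, 255, 255, 255, 255, 255, 255])

```text
clock: 12.6
tcp_pos: [0.574, 0.2041, 0.2074]
orientation: [-3.068, 0.676, 0.002]
contact_force: [-1.2, 0.2, -0.6]
grip_width: 0.0113
```

Call:
apply_moves(dp=[[0, 0, 0.01], [0, 0, 0.01], [0, 0, 0.01], [0, 0, 0]], twist=[[0, 0, 0], [0, 0, 0], [0, 0, 0], [0, 0, 0]], jaw=[255, 255, 255, 255])

```text
clock: 13.0
tcp_pos: [0.5741, 0.204, 0.2036]
orientation: [-3.068, 0.676, 0.002]
contact_force: [0.5, 0.3, -0.8]
grip_width: 0.0118
```

Call:
apply_moves(dp=[[0, 0, 0.01], [0, 0, 0]], twist=[[0, 0, 0], [0, 0, 0]], jaw=[255, 255])

```text
clock: 13.2
tcp_pos: [0.5743, 0.2042, 0.2032]
orientation: [-3.068, 0.676, 0.001]
contact_force: [-0.1, 0.5, -0.2]
grip_width: 0.0113
```

Call:
apply_moves(dp=[[0, 0, 0.012], [0, 0, 0.012], [0, 0, 0]], twist=[[0, 0, 0], [0, 0, 0], [0, 0, 0]], jaw=[255, 255, 255])

```text
clock: 13.5
tcp_pos: [0.5745, 0.2043, 0.2034]
orientation: [-3.068, 0.676, -0.0]
contact_force: [0.8, -0.3, -0.8]
grip_width: 0.0115
```

```bash
python3 -c "
from h import *
state([.573,.2045,.203],np.radians(-24.4))
f,W,o=shot('side','side7.png')
c=f['color'];hsv=cv2.cvtColor(c,cv2.COLOR_RGB2HSV);H,S=hsv[...,0],hsv[...,1];X,Y,Z=[W[...,i] for i in range(3)]
m=(H>18)&(H<35)&(S>130)&(abs(X-.573)<.05)&(abs(Y-.2)<.05)&(Z>0.01)
print(m.sum(),np.percentile(Z[m],[1,50,99]).round(4))"
```

```text
t 13.5 tcp [0.5745 0.2043 0.2034] head -24.87 toolz [ 2.e-04  4.e-04 -1.e+00] q [-0.36  0.62 -0.11  1.85  0.1   0.68 -0.97] F [ 0.8 -0.3 -0.8] M [0.   0.02 0.01] w 0.0115
dp [-0.0122  0.0036  0.0037]
twist [-0.0002 -0.     -0.0039]
116 [0.0258 0.0538 0.2213]
```

TCP height stops at 0.203 m, where the floor should be, so the cap is down. I'll release it and retreat.

Call:
apply_moves(dp=[[0, 0, 0], [0, 0, 0], [0, 0, 0], [0, 0, 0], [0, 0, 0], [0, 0, 0], [0, 0, 0], [0, 0, -0.05], [0, 0, -0.1], [0, 0, -0.2], [0, 0, -0.2], [0, 0, -0.2], [0, 0, -0.2], [0, 0, -0.1], [0, 0, 0], [0, 0, 0], [0, 0, 0]], twist=[[0, 0, 0], [0, 0, 0], [0, 0, 0], [0, 0, 0], [0, 0, 0], [0, 0, 0], [0, 0, 0], [0, 0, 0], [0, 0, 0], [0, 0, 0], [0, 0, 0], [0, 0, 0], [0, 0, 0], [0, 0, 0], [0, 0, 0], [0, 0, 0], [0, 0, 0]], jaw=[210, 200, 180, 150, 120, 120, 120, 120, 120, 120, 120, 120, 120, 120, 120, 120, 120])

```text
clock: 15.25
tcp_pos: [0.574, 0.204, 0.338]
orientation: [-3.067, 0.676, -0.002]
contact_force: [-0.3, 0.0, -0.7]
grip_width: 0.0453
```

```bash
python3 -c "
from h import *
state()
a=[]
for n in ['scene','side','wrist']:
    f,W,o=shot(n,n+'8.png')
    c=f['color'];hsv=cv2.cvtColor(c,cv2.COLOR_RGB2HSV);H,S=hsv[...,0],hsv[...,1];X,Y,Z=[W[...,i] for i in range(3)]
    m=(H>18)&(H<35)&(S>130)&(abs(X-.573)<.05)&(abs(Y-.2)<.05)&(Z>0.045)&(Z<.07)
    print(n,m.sum(),np.percentile(Z[m],[1,50,99]).round(4),cv2.minAreaRect((W[m][:,:2]*1000).astype(np.float32)))
    m=(H>18)&(H<35)&(S>130)&(abs(X-.565)<.05)&(abs(Y+.177)<.05)&(Z>0.112)&(Z<.14)
    if m.sum()>20: print(' pink',m.sum(),cv2.minAreaRect((W[m][:,:2]*1000).astype(np.float32)))
    if n!='wrist': a.append(cv2.resize(c[:,:,::-1],(400,300)))
    else: cv2.imwrite('pics/w8.png',c[:,:,::-1])
cv2.imwrite('pics/c8.png',np.hstack(a))"
```

```text
t 15.25 tcp [0.574 0.204 0.338] head -24.86 toolz [ 0.0015  0.001  -1.    ] q [-0.35  0.44 -0.13  1.78  0.07  0.93 -0.94] F [-0.3  0.  -0.7] M [-0.05  0.04 -0.05] w 0.0453
scene 271 [0.0455 0.0543 0.0563] ((576.2005004882812, 202.3504638671875), (50.17987060546875, 12.021206855773926), 64.61261749267578)
 pink 91 ((566.301025390625, -176.76380920410156), (48.9783935546875, 11.353937149047852), 5.520144462585449)
side 82 [0.0457 0.055  0.057 ] ((571.8692626953125, 197.4849853515625), (44.398841857910156, 11.62360954284668), 65.6709213256836)
 pink 213 ((562.5424194335938, -178.58392333984375), (49.309452056884766, 12.816693305969238), 7.750060081481934)
wrist 904 [0.0467 0.0544 0.056 ] ((573.7679443359375, 203.67733764648438), (49.36587905883789, 11.575164794921875), 64.92359161376953)
```

View pics/c8.png

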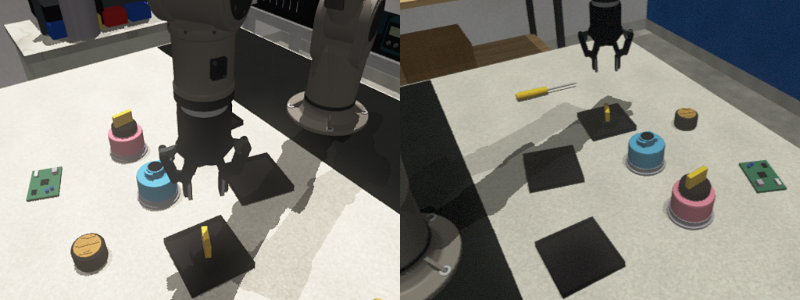

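View pics/w8.png

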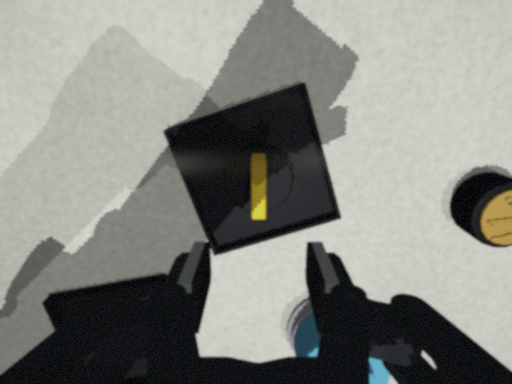

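The cap stands upright in the leftmost tray, with the bar at (258,185) in the wrist view. The bar's top is at about 0.055 m, which puts the underside on the 4 mm floor. The centre is within about 7 mm of the tray's centre, the pink cap hasn't moved, and the gripper is clear.

```bash
python3 -c "
from h import *
print(r.hand_in())"
```

```text
the job is handed in; nothing more can be done
None
```

I opened the blue jar and set its cap down upright in the leftmost black tray, then handed the job in at about 15 s on the robot's clock. `hand_in` gives no verdict, so success rests on my own checks.

- **Unscrewing:** I gripped the yellow bar with 30 N and turned it about 87° anticlockwise at constant height. The wrist force read under 2 N at each check. The cap then lifted off with no resistance and stayed in the fingers.
- **Placing:** the TCP stopped at 0.203 m, the height where the cap should meet the tray floor. I then released it and backed away.
- **Cap position:** all three cameras put the top of the bar at about 0.054–0.055 m, where a cap resting on the 4 mm floor should have it (0.055 m). The wrist and scene views put its centre within about 4 mm of the tray's centre.
- **Pink jar:** its cap is where it was, to within about 1 mm in each camera.
- **Disagreements:** the side camera put the blue cap about 7 mm off the tray's centre, probably because it saw only part of the bar. That is still well inside the 40 mm limit. The wrist force did not clearly show the touchdown, so I judged that from height alone.

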